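# Open the knife case by its hidden catch

## Robot

A 6-joint arm with a two-finger parallel gripper is mounted at the origin on a cart in front of the work surface, level with it; the furniture and walls round the work are solid. World frame = base frame: x ahead of the robot, y to its left, z up, the work surface at z = 0. Lengths are in mm, angles in rad, forces in N, time in s.
With the tool pointing down it reaches from about 275 to 1000 mm from the base axis. Payload 8.4 kg.
Tool frame: the origin (TCP) lies on the centre line of the jaws, within the pads' length; the fingertips stand r.tip_reach ahead of it and the grasp point (between the pads) lies 11 mm behind it (r.tip_reach is the distance from the TCP to the fingertips, in mm); z points along the fingers, y is the line along which they close (so a half turn about z gives the same grasp; the last joint's range is limited). The gripper opens to 85 mm and grips with 20 to 120 N. Pads are 22 mm wide; open, the fingers measure 114 mm over their backs; the gripper's body (76 mm by 85 mm) begins 54 mm behind the grasp point. The pads swing forward as they close: fully open they stand 13 mm farther back than shut.
Start: joints at [-1.193, 0.353, 1.633, -0, 1.155, -0.002], TCP at [231.708, -580.465, 239.281] pointing down, gripper open.
Joint ranges: [-2.63, 2.63], [-0.92, 2.1], [0.06, 2.66], [-1.3, 4.44], [0, 2.69], [-3.02, 3.02]. Speed limits (rad/s): [2.22, 2.22, 2.79, 3.14, 3.14, 3.14].

## Interface

Orientations are given as [roll, pitch, yaw] about the fixed x, y, z axes, in that order (R = Rz(yaw) Ry(pitch) Rx(roll)).
In Python, from rig import r gives the robot as it stands.
- The arm moves only by the tool carry_out, never from a script. Its argument "targets" is a list of rows, each an object with "dp": the shift along the tool's x, y, z in mm, a list of three; "yaw": the turn about the tool's z in degrees. A call has 1 to 12 rows; each row is the pose to reach, as a shift and turn from the pose commanded when the call began, along the tool's axes at that moment; what a row does not reach only later rows make up. A row lasts 1/8 s, in which the tool goes at most 62.5 mm and 10.7 degrees, less where a joint would pass 70% of its speed; a pose out of reach is approached as far as the arm can. A call with a gripper value outside its range is refused whole. "fingers" is the opening, from -1 (shut) to 1 (fully open), so that 0 is half open, set as the call begins (left out, the last holds). The fingers move at their own pace and stop on an object; "grip_force" is the grip in N (left out, the last holds). Time passes only in rows, so rows that repeat a pose let the fingers close. It gives the time, the measured TCP pose, the force, the opening and the grip force at its end, in the units of the state.
- r.sense(): the state, without advancing time (a new reading comes with each control period).
- r.grab_frame(name): name is "scene" or "top"; returns the picture (480x640x3 uint8, red, green, blue); there is no depth.
- r.get_calibration(name): a dict with "fx", "fy", "cx", "cy" (pixels), "dist_coeffs" ([k1, k2, p1, p2, k3] as OpenCV has them; the pictures are not rectified), "rvec" (rotation vector, rad) and "tvec" (3), from world to camera coordinates, as OpenCV has them. Camera axes: x right, y down, z forward; pixel columns grow to the right and rows downward; lengths in mm; the calibration is good to about 2 mm. A picture is of the moment at which its call begins. get_calibration takes no time and is no camera call.
- r.sign_off(): hands the job in; it is judged then, once.
The state is a dict: "clock": time; "qpos": joint angles; "qvel": joint speeds; "joint_efforts": joint torques, N m; "eef_pos": TCP position; "tcp_rot": TCP orientation; "contact_force": force on the tool from outside, world axes, zero at the start; "wrist_torque": the same for the moment, N m; "opening": opening from 0.0 (shut) to 1.0 (fully open); "grasp_force": force on a finger pad.
Only numpy, scipy, OpenCV 4.12 (cv2) and the standard library are available. Lean on these libraries where they do the work, as an engineer would, in place of code of your own. Each camera call takes 0.05 s, during which the arm holds its last target. There are 200 camera calls.

## Task

Open the low grey knife case that is screwed to the bench. Its sliding cover is locked by a catch plate at the bottom of a notch hidden somewhere along the case's back edge (the long edge away from the robot), where a fingertip run along the edge drops in: press the plate in until the cover springs loose, then push the cover gently by its finger bar, without pinching it, until it is fully open towards the robot. Leave the round disc case lying in the well, and do not disturb the brown roll and the beech block beside the case.

Things in the scene. Friction and masses are not known exactly. Their poses are not given: they have to be found in the camera images.
- case: low painted steel knife case fixed to the bench, 130 (x) x 280 (y) x 46 mm, a 4 mm thick screwed ear reaching 22 mm out at each end. Origin: centre of its underside, on the bench. Its x axis points to the back edge (away from the robot, turned up to 0.2 rad), y along the case to the left, z up. Along each end, over 114 mm from the middle, runs a guide strip, top 50 mm high.
- back_edge (a point): middle of the case's back edge: 65 mm from its origin along its +x, 46 mm high; axes as the case's. Below it a flat upright face reaches down to the bench, with free bench behind it. In this face is one upright notch 42 mm wide, open to back and top, from 8 mm above the bench to the top edge; its middle lies anywhere up to 100 mm to either side of this point.
- catch (a joint): how far the catch plate is pressed in (towards the robot, along the case's -x), m: 0 at rest, 0.006 at its stop. The plate is the floor of the notch, 5 mm in from the back face, in the same paint; elsewhere the edge is solid. Spring 2 to 4 N plus rubbing: the cover is let go at about 0.005, with 4 to 6 N. It springs back.
- cover (a joint): how far the sliding cover is open, m: 0 closed and locked, 0.085 fully open at its stop. It slides towards the robot along the case's -x. Once the catch is pressed, spring plungers kick it open by about 0.02, where it stays; from there it slides against about 2 N of friction and stays where it is left.
- cover_bar (a point): middle of the top of the finger bar on the cover, which is 10 mm (x) x 150 mm (y) and stands 14 mm above the cover's flat top (59.5 and 45.5 mm above the bench). With the cover closed it lies 33 mm from the case's origin along +x. Behind the bar (+x) all is flat, about 46 mm high. It moves with the cover.
- disc_case: round black case of cutting discs, 64 mm across, 18 mm high, loose in the left half of the well, under the cover. Origin: centre of its underside, 6 mm above the bench.
- brown_roll: brown offcut roll standing on end, 60 mm across, 48 mm high, loose, near the left end of the knife case. Origin: centre of its underside.
- beech_block: beech push block, 35 x 100 x 40 mm, loose, near the right end of the knife case. Origin: centre of its underside; its y axis runs along the 100 mm.

How it is judged (in metres and radians):
On the way, in this order (a step that is already met when the one before it is completed fails the run):
1. the catch plate in the notch is pressed in (value of joint catch above 0.004 m), for 0.02 s.
2. the cover has sprung loose and is pushed on, towards open (value of joint cover above 0.06 m), for 0.1 s.
At the end, for the whole second after the job is handed in: The cover is fully open (at least 78 of its 85 mm), the catch plate has sprung back (under 2 mm), and the disc case lies flat and at rest on the floor of the well (value of joint cover above 0.078 m and value of joint catch below 0.002 m and horizontal distance between disc_case and case below 0.1 m and height (world z) of disc_case below 0.012 m and angle between disc_case's own z axis and vertical below 0.1 rad and linear speed of disc_case below 0.02 m/s); the robot touches nothing.
It fails at once if the disc case is lifted (height (world z) of disc_case above 0.022 m).
It fails at once if the brown roll is lifted, knocked over or moved by more than 25 mm (distance of brown_roll from where it was at the start of the episode above 0.025 m or angle between brown_roll's own z axis and vertical above 0.4 rad).
It fails at once if the beech block is lifted, knocked over or moved by more than 25 mm (distance of beech_block from where it was at the start of the episode above 0.025 m or angle between beech_block's own z axis and vertical above 0.4 rad).
It fails at once if the cover is forced or pinched in the fingers (over 35 N) (contact force between the fingers and cover above 35 N).
It also fails if it takes over 64 s, if anything falls off the work surface, if the arm or the gripper's body presses on something with over 40 N, if the wrist force passes 120 N, or if a joint passes its speed limit or range.

## Working session

There is one attempt and no reset: what is moved stays moved. The work goes in short steps, Python scripts to look and compute and a tool call to move; the robot and the scene stay as the last step left them, time stands still between calls to the robot, and variables do not carry over. Pictures are saved under pics/ and viewed, at most 10 in all, crops included, and the job is handed in when it is done.

Besides the shell and the picture viewer there is one more tool, called as name([rows], argument=value, ...), one row to a line, values as JSON. carry_out: Moves the arm, as the interface text tells. Its arguments: {"type":"object","properties":{"targets":{"type":"array","items":{"type":"object","properties":{"dp":{"type":"array","items":{"type":"number"}},"yaw":{"type":"number"}}}},"fingers":{"type":"number"},"grip_force":{"type":"number"}},"required":["targets"]}

```bash
ls; mkdir -p pics
python3 - <<'E'
from rig import r
import cv2
s=r.sense(); print({k:s[k] for k in('clock','eef_pos','tcp_rot','contact_force','opening')}, r.tip_reach)
for n in('scene','top'):
    cv2.imwrite(f'pics/{n}0.png',r.grab_frame(n)[:,:,::-1]); print(n,r.get_calibration(n))
E
```

```text
pics
{'clock': 0.0, 'eef_pos': array([ 231.52958696, -580.03403469,  238.55524675]), 'tcp_rot': array([-3.14021519e+00,  3.68810083e-06,  3.79794452e-01]), 'contact_force': array([-0.65550853,  0.29949652, -0.36892403]), 'opening': 0.9974307640512048} 8.0
scene {'fx': 520.6694804727565, 'fy': 520.6694804727565, 'cx': 314.96478782162467, 'cy': 241.13035202718112, 'dist_coeffs': array([0.00054202, 0.        , 0.        , 0.        , 0.        ]), 'rvec': array([ 0.88843424, -2.4095501 ,  1.18799147]), 'tvec': array([417.74715146, 243.51493066, 808.8024876 ])}
top {'fx': 497.8075447618674, 'fy': 497.8075447618674, 'cx': 324.3827046919797, 'cy': 241.2190801040494, 'dist_coeffs': array([-0.08694989,  0.        ,  0.        ,  0.        ,  0.        ]), 'rvec': array([ 2.17964319, -2.20185247,  0.02581362]), 'tvec': array([  47.89595838,  492.5327946 , 1059.88938527])}
```

View pics/scene0.png

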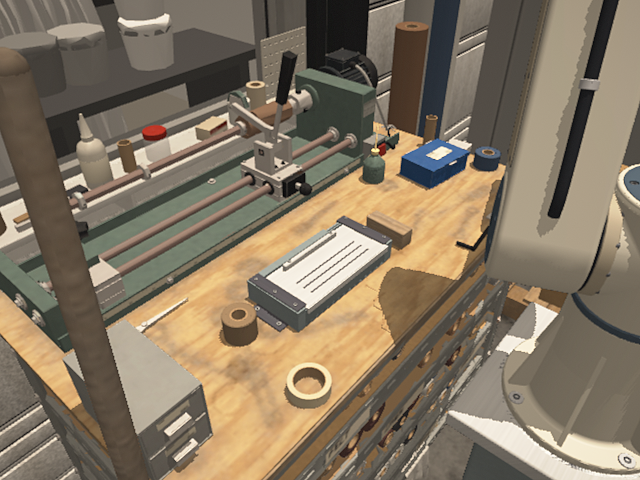

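View pics/top0.png

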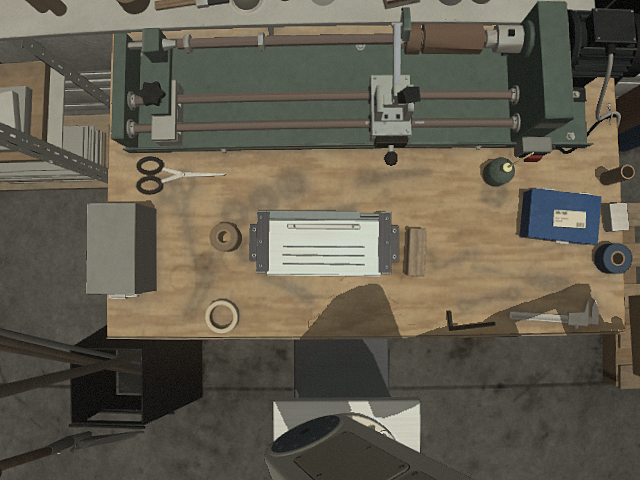

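The scene view shows the case at about (320,272), with the roll at (240,322) and the block at (390,228). In the top view the case is at about (322,243), the bar at (323,226), the roll at (226,237) and the block at (415,251). I'll zoom in on the top view and compute positions.

```bash
cat > h.py <<'E'
import numpy as np, cv2
from rig import r
def ray(n,uv,z):
    """pixel(s) -> world points on plane z (mm)"""
    c=r.get_calibration(n); K=np.array([[c['fx'],0,c['cx']],[0,c['fy'],c['cy']],[0,0,1]])
    p=cv2.undistortPoints(np.array(uv,float).reshape(-1,1,2),K,c['dist_coeffs']).reshape(-1,2)
    R=cv2.Rodrigues(c['rvec'])[0]; C=-R.T@c['tvec']
    d=np.c_[p,np.ones(len(p))]@R
    return C+d*((z-C[2])/d[:,2])[:,None]
def proj(n,P):
    c=r.get_calibration(n); K=np.array([[c['fx'],0,c['cx']],[0,c['fy'],c['cy']],[0,0,1]])
    return cv2.projectPoints(np.array(P,float).reshape(-1,1,3),c['rvec'],c['tvec'],K,c['dist_coeffs'])[0].reshape(-1,2)
E
python3 - <<'E'
from h import *
np.set_printoptions(precision=1,suppress=True)
im=cv2.imread('pics/top0.png')
cv2.imwrite('pics/z.png',cv2.resize(im[195:295,205:445][:, :],None,fx=3.3,fy=3.3,interpolation=cv2.INTER_CUBIC))
# white cover mask
m=cv2.inRange(im,(170,170,170),(255,255,255)); m[:, :240]=0; m[:,400:]=0; m[:205]=0; m[285:]=0
cs=max(cv2.findContours(m,0,2)[0],key=cv2.contourArea); rc=cv2.minAreaRect(cs); print(rc); b=cv2.boxPoints(rc); print(b, ray('top',b,45.5))
print('corners guess', ray('top',[[257,212],[391,212],[391,275],[257,275]],46))
print('roll',ray('top',[226,237],48),'block',ray('top',[[406,228],[425,228],[425,275],[407,275]],40))
print('knob',ray('top',[391,158],60))
E
```

```text
((323.5, 248.0), (54.0, 113.0), 90.0)
[[267. 221.]
 [380. 221.]
 [380. 275.]
 [267. 275.]] [[535.1 161.9  45.5]
 [532.5 -74.   45.5]
 [420.2 -72.4  45.5]
 [422.4 162.5  45.5]]
corners guess [[554.3 182.8  46. ]
 [551.  -97.2  46. ]
 [420.  -95.2  46. ]
 [422.5 183.4  46. ]]
roll [[502.4 248.   48. ]] block [[ 517.6 -128.8   40. ]
 [ 517.2 -168.7   40. ]
 [ 419.  -166.9   40. ]
 [ 419.4 -129.3   40. ]]
knob [[661.8 -97.6  60. ]]
```

View pics/z.png

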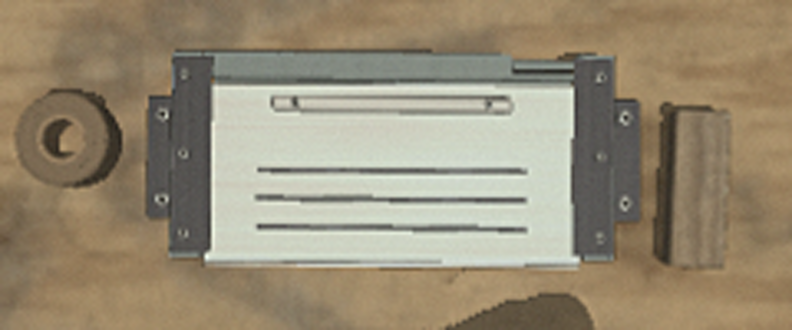

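The crop shows the case square to the world (yaw about -0.01). There is a dark strip at crop (512–575, 68), near the right end of the back edge. That fits a 42 mm notch around y ≈ -48, so I'll probe there first. Next I compute the move in tool axes.

```bash
cat >> h.py <<'E'
def to(P,yaw,cmd=None,cyaw=None):
    """shift (tool axes) and turn (deg) from commanded pose to world P,yaw"""
    s=r.sense(); cmd=s['eef_pos'] if cmd is None else np.array(cmd); cyaw=s['tcp_rot'][2] if cyaw is None else cyaw
    d=np.array(P)-cmd; c,q=np.cos(cyaw),np.sin(cyaw)
    return np.array([c*d[0]+q*d[1], q*d[0]-c*d[1], -d[2]]), -np.degrees(yaw-cyaw)
E
python3 - <<'E'
from h import *
print(to([595,-50,150],1.56,[231.708,-580.465,239.281],.3798))
s=ray('top',[[360,216],[379,216],[360,211],[379,211]],46);print(s)
print(ray('top',[[360,213],[379,213]],8))
E
```

```text
(array([ 534.06517458, -357.97846693,   89.281     ]), np.float64(-67.62047898133977))
[[543.30177318 -32.47675577  46.        ]
 [542.87818336 -72.05076184  46.        ]
 [553.75977071 -32.61742603  46.        ]
 [553.3346882  -72.21215574  46.        ]]
[[553.32328024 -34.601857     8.        ]
 [552.88320232 -75.64235873   8.        ]]
```

carry_out([
  {"dp":[25,-17,0],"yaw":-3},
  {"dp":[80,-53,0],"yaw":-10},
  {"dp":[140,-94,0],"yaw":-18},
  {"dp":[200,-134,0],"yaw":-26},
  {"dp":[260,-174,0],"yaw":-34},
  {"dp":[320,-214,5],"yaw":-42},
  {"dp":[380,-255,20],"yaw":-50},
  {"dp":[440,-295,40],"yaw":-58},
  {"dp":[490,-328,60],"yaw":-64},
  {"dp":[520,-349,78],"yaw":-67.6},
  {"dp":[534,-358,89],"yaw":-67.6},
  {"dp":[534,-358,89],"yaw":-67.6},
], fingers=-1)

```text
clock: 1.6
eef_pos: [595.3, -46.7, 147.9]
tcp_rot: [-3.139, -0.001, 1.563]
contact_force: [-0.2, -0.2, -0.0]
opening: 0.003
grasp_force: 0.0
```

carry_out([
  {"dp":[0,0,25],"yaw":0},
  {"dp":[0,0,60],"yaw":0},
  {"dp":[0,0,95],"yaw":0},
  {"dp":[0,0,113],"yaw":0},
  {"dp":[0,0,119],"yaw":0},
  {"dp":[0,0,120],"yaw":0},
  {"dp":[0,0,120],"yaw":0},
  {"dp":[0,0,120],"yaw":0},
])

```text
clock: 2.6
eef_pos: [595.5, -50.0, 31.2]
tcp_rot: [3.14, 0.0, 1.56]
contact_force: [0.4, -0.9, 0.1]
opening: -0.001
grasp_force: 0.0
```

Run:
```python
from h import *
s=r.sense();print(s['clock'],s['eef_pos'],s['tcp_rot'],s['contact_force'])
im=r.grab_frame('top')[:,:,::-1]; cv2.imwrite('pics/top1.png',cv2.resize(im[170:290,240:440],None,fx=4,fy=4,interpolation=cv2.INTER_CUBIC))
```

```text
2.6 [595.54029462 -50.03331737  31.19195263] [3.14015328e+00 1.13733388e-04 1.55969904e+00] [ 0.35393359 -0.86556288  0.10995506]
```

View pics/top1.png

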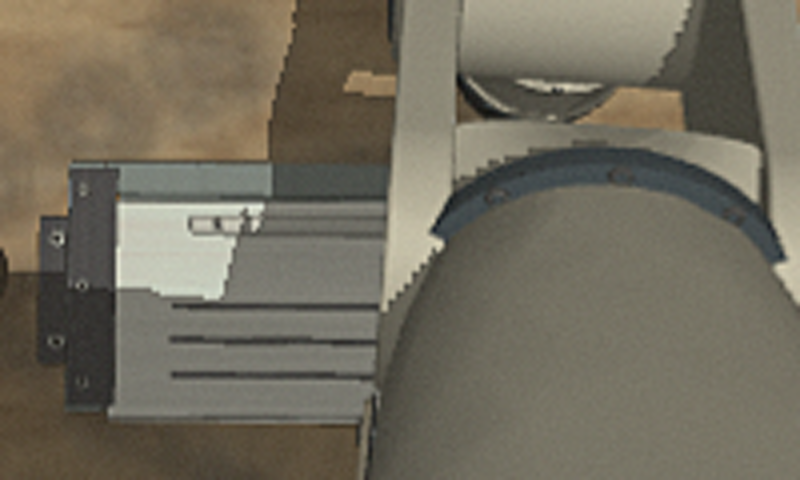

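The arm hides the back edge in this view (only the left part, at crop x<390, is visible), so I'll find the notch by touch.

carry_out([
  {"dp":[0,-5,0],"yaw":0},
  {"dp":[0,-13,0],"yaw":0},
  {"dp":[0,-20,0],"yaw":0},
  {"dp":[0,-23,0],"yaw":0},
  {"dp":[0,-25,0],"yaw":0},
  {"dp":[0,-26,0],"yaw":0},
])

```text
clock: 3.4
eef_pos: [569.0, -49.7, 30.3]
tcp_rot: [3.141, 0.0, 1.56]
contact_force: [0.5, -0.0, -0.2]
opening: -0.004
grasp_force: 0.0
```

carry_out([
  {"dp":[0,-1,0],"yaw":0},
  {"dp":[0,-2,0],"yaw":0},
  {"dp":[0,-2,0],"yaw":0},
])

```text
clock: 3.78
eef_pos: [566.9, -49.7, 30.2]
tcp_rot: [-3.142, -0.0, 1.56]
contact_force: [0.6, -0.6, -0.3]
opening: 0.003
grasp_force: 0.0
```

carry_out([
  {"dp":[0,-1,0],"yaw":0},
  {"dp":[0,-2,0],"yaw":0},
  {"dp":[0,-2,0],"yaw":0},
])

```text
clock: 4.15
eef_pos: [564.8, -49.7, 30.3]
tcp_rot: [-3.141, -0.0, 1.56]
contact_force: [-1.2, 0.5, -0.4]
opening: -0.002
grasp_force: 0.0
```

carry_out([
  {"dp":[0,-1,0],"yaw":0},
  {"dp":[0,-1,0],"yaw":0},
])

```text
clock: 4.4
eef_pos: [563.9, -49.6, 30.3]
tcp_rot: [-3.142, -0.0, 1.56]
contact_force: [-0.4, 0.0, -0.3]
opening: -0.001
grasp_force: 0.0
```

carry_out([
  {"dp":[0,-1,0],"yaw":0},
  {"dp":[0,-1,0],"yaw":0},
])

```text
clock: 4.65
eef_pos: [563.1, -49.7, 30.4]
tcp_rot: [3.141, 0.0, 1.56]
contact_force: [0.8, -0.4, -0.5]
opening: -0.0
grasp_force: 0.3
```

carry_out([
  {"dp":[0,-1,0],"yaw":0},
  {"dp":[0,-1,0],"yaw":0},
])

```text
clock: 4.9
eef_pos: [562.7, -49.7, 30.4]
tcp_rot: [3.14, 0.0, 1.56]
contact_force: [4.4, 0.6, -2.3]
opening: 0.0
grasp_force: 2.0
```

carry_out([
  {"dp":[0,-1,0],"yaw":0},
  {"dp":[0,-1,0],"yaw":0},
])

```text
clock: 5.15
eef_pos: [561.4, -49.6, 30.4]
tcp_rot: [3.141, 0.0, 1.56]
contact_force: [4.1, 1.3, -1.5]
opening: 0.0
grasp_force: 2.3
```

carry_out([
  {"dp":[0,-1,0],"yaw":0},
  {"dp":[0,-1,0],"yaw":0},
])

```text
clock: 5.4
eef_pos: [560.1, -49.6, 30.4]
tcp_rot: [3.141, 0.0, 1.56]
contact_force: [4.7, 0.4, -0.1]
opening: 0.0
grasp_force: 2.4
```

The plate gives way at about 4.5 N, so this is the catch. I'll press on.

carry_out([
  {"dp":[0,-1,0],"yaw":0},
  {"dp":[0,-2,0],"yaw":0},
  {"dp":[0,-2,0],"yaw":0},
])

```text
clock: 5.78
eef_pos: [557.7, -49.6, 30.4]
tcp_rot: [-3.141, -0.0, 1.56]
contact_force: [3.5, -0.4, 0.4]
opening: -0.0
grasp_force: 1.7
```

carry_out([
  {"dp":[0,-1,0],"yaw":0},
  {"dp":[0,-1,0],"yaw":0},
  {"dp":[0,-1,0],"yaw":0},
])

```text
clock: 6.15
eef_pos: [557.0, -49.6, 30.3]
tcp_rot: [3.142, -0.0, 1.56]
contact_force: [3.6, 0.2, 0.5]
opening: -0.0
grasp_force: 1.9
```

Run:
```python
from h import *
for i,n in enumerate(('top','scene')):
    im=r.grab_frame(n)[:,:,::-1]; c=im[170:290,240:440] if i==0 else im[190:350,200:420]
    a=cv2.resize(c,None,fx=3.5,fy=3.5,interpolation=cv2.INTER_CUBIC); cv2.imwrite(f'pics/{n}2.png',a)
```

```text
(no output)
```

View pics/scene2.png

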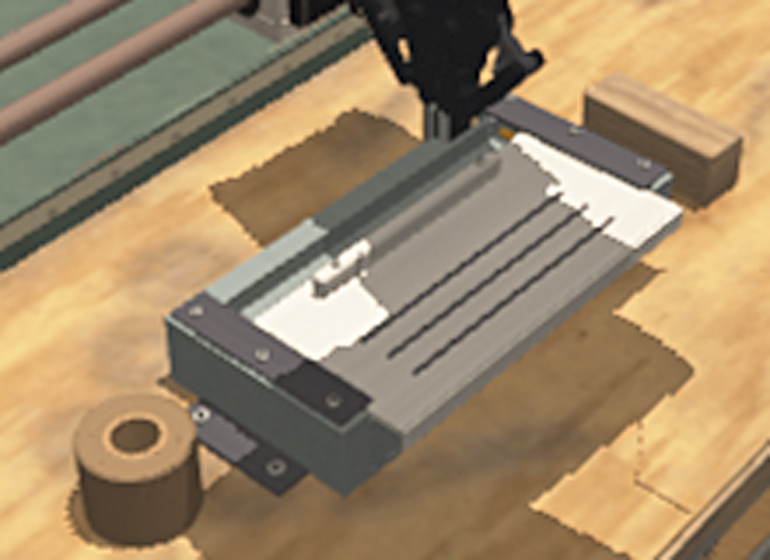

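The cover has sprung about 20 mm: its front edge overhangs at crop (640,240) and the bar stands at (340,265)–(490,155). I'll retract from the notch, lift, and come down behind the bar.

carry_out([
  {"dp":[0,6,0],"yaw":0},
  {"dp":[0,16,0],"yaw":0},
  {"dp":[0,25,0],"yaw":0},
  {"dp":[0,28,-10],"yaw":0},
  {"dp":[0,28,-35],"yaw":0},
  {"dp":[0,28,-65],"yaw":0},
  {"dp":[10,25,-75],"yaw":0},
  {"dp":[35,15,-75],"yaw":0},
  {"dp":[65,0,-75],"yaw":0},
  {"dp":[85,-12,-75],"yaw":0},
  {"dp":[93,-16,-75],"yaw":0},
  {"dp":[93,-16,-75],"yaw":0},
])

```text
clock: 7.75
eef_pos: [542.0, 43.9, 105.3]
tcp_rot: [3.141, 0.0, 1.561]
contact_force: [0.0, -0.6, 0.9]
opening: 0.001
grasp_force: 0.0
```

carry_out([
  {"dp":[0,0,10],"yaw":0},
  {"dp":[0,0,25],"yaw":0},
  {"dp":[0,0,35],"yaw":0},
  {"dp":[0,0,41],"yaw":0},
  {"dp":[0,0,44],"yaw":0},
  {"dp":[0,0,45],"yaw":0},
  {"dp":[0,0,45],"yaw":0},
])

```text
clock: 8.62
eef_pos: [542.2, 43.6, 60.5]
tcp_rot: [3.141, -0.0, 1.56]
contact_force: [0.4, -0.5, 0.5]
opening: 0.004
grasp_force: 0.0
```

carry_out([
  {"dp":[0,-5,0],"yaw":0},
  {"dp":[0,-12,0],"yaw":0},
  {"dp":[0,-16,0],"yaw":0},
  {"dp":[0,-18,0],"yaw":0},
  {"dp":[0,-20,0],"yaw":0},
  {"dp":[0,-22,0],"yaw":0},
  {"dp":[0,-24,0],"yaw":0},
  {"dp":[0,-26,0],"yaw":0},
])

```text
clock: 9.62
eef_pos: [516.2, 43.9, 60.4]
tcp_rot: [3.141, -0.0, 1.56]
contact_force: [2.5, -0.0, 1.3]
opening: 0.003
grasp_force: 1.1
```

The finger is on the bar at 2.5 N, so I'll push slowly.

carry_out([
  {"dp":[0,-3,0],"yaw":0},
  {"dp":[0,-7,0],"yaw":0},
  {"dp":[0,-11,0],"yaw":0},
  {"dp":[0,-15,0],"yaw":0},
  {"dp":[0,-19,0],"yaw":0},
  {"dp":[0,-23,0],"yaw":0},
  {"dp":[0,-27,0],"yaw":0},
  {"dp":[0,-31,0],"yaw":0},
  {"dp":[0,-35,0],"yaw":0},
  {"dp":[0,-39,0],"yaw":0},
  {"dp":[0,-42,0],"yaw":0},
  {"dp":[0,-44,0],"yaw":0},
])

```text
clock: 11.12
eef_pos: [471.7, 44.3, 60.3]
tcp_rot: [-3.141, 0.0, 1.56]
contact_force: [1.9, 1.3, 1.3]
opening: -0.002
grasp_force: 1.3
```

carry_out([
  {"dp":[0,-2,0],"yaw":0},
  {"dp":[0,-4,0],"yaw":0},
  {"dp":[0,-6,0],"yaw":0},
  {"dp":[0,-8,0],"yaw":0},
  {"dp":[0,-9,0],"yaw":0},
  {"dp":[0,-10,0],"yaw":0},
])

```text
clock: 11.88
eef_pos: [461.9, 44.5, 60.3]
tcp_rot: [-3.142, 0.0, 1.56]
contact_force: [2.5, 1.8, 0.8]
opening: 0.004
grasp_force: 1.2
```

carry_out([
  {"dp":[0,-1,0],"yaw":0},
  {"dp":[0,-2,0],"yaw":0},
  {"dp":[0,-2,0],"yaw":0},
])

```text
clock: 12.25
eef_pos: [459.8, 44.5, 60.3]
tcp_rot: [-3.141, 0.0, 1.56]
contact_force: [1.8, 1.1, 0.8]
opening: -0.001
grasp_force: 0.9
```

carry_out([
  {"dp":[0,-1,0],"yaw":0},
  {"dp":[0,-2,0],"yaw":0},
  {"dp":[0,-2,0],"yaw":0},
])

```text
clock: 12.62
eef_pos: [457.8, 44.5, 60.3]
tcp_rot: [-3.141, 0.0, 1.56]
contact_force: [2.0, 1.7, 0.4]
opening: 0.0
grasp_force: 0.9
```

carry_out([
  {"dp":[0,-1,0],"yaw":0},
  {"dp":[0,-2,0],"yaw":0},
  {"dp":[0,-2,0],"yaw":0},
])

```text
clock: 13.0
eef_pos: [455.8, 44.5, 60.3]
tcp_rot: [-3.141, 0.0, 1.56]
contact_force: [1.7, 1.6, 0.4]
opening: -0.001
grasp_force: 0.9
```

carry_out([
  {"dp":[0,-1,0],"yaw":0},
  {"dp":[0,-2,0],"yaw":0},
  {"dp":[0,-2,0],"yaw":0},
])

```text
clock: 13.38
eef_pos: [455.4, 44.6, 60.6]
tcp_rot: [3.139, -0.0, 1.56]
contact_force: [5.8, 0.3, -0.8]
opening: 0.002
grasp_force: 2.6
```

carry_out([
  {"dp":[0,-1,0],"yaw":0},
  {"dp":[0,-1,0],"yaw":0},
])

```text
clock: 13.62
eef_pos: [454.2, 44.6, 60.9]
tcp_rot: [3.139, -0.0, 1.56]
contact_force: [4.7, -0.4, 5.5]
opening: 0.002
grasp_force: 2.8
```

carry_out([
  {"dp":[0,-1,0],"yaw":0},
  {"dp":[0,-1,0],"yaw":0},
])

```text
clock: 13.88
eef_pos: [453.1, 44.6, 60.9]
tcp_rot: [3.139, -0.0, 1.56]
contact_force: [4.5, 0.5, 5.7]
opening: 0.001
grasp_force: 3.1
```

Force has risen to a steady 5 N with an upward component at x ≈ 455, which matches the expected stop at 456. I'll back off, lift, and look.

carry_out([
  {"dp":[0,4,0],"yaw":0},
  {"dp":[0,10,0],"yaw":0},
  {"dp":[0,12,-8],"yaw":0},
  {"dp":[0,12,-40],"yaw":0},
  {"dp":[0,12,-90],"yaw":0},
  {"dp":[-50,12,-120],"yaw":0},
  {"dp":[-110,12,-130],"yaw":0},
  {"dp":[-170,12,-130],"yaw":0},
  {"dp":[-230,12,-130],"yaw":0},
  {"dp":[-280,12,-130],"yaw":0},
  {"dp":[-300,12,-130],"yaw":0},
  {"dp":[-300,12,-130],"yaw":0},
])

```text
clock: 15.38
eef_pos: [459.9, -255.9, 189.9]
tcp_rot: [-3.14, -0.001, 1.558]
contact_force: [0.2, 0.6, 0.2]
opening: 0.0
grasp_force: 0.0
```

Run:
```python
from h import *
im=r.grab_frame('top')[:,:,::-1]; cv2.imwrite('pics/top3r.png',im)
cv2.imwrite('pics/top3.png',cv2.resize(im[185:335,205:435],None,fx=3.4,fy=3.4,interpolation=cv2.INTER_CUBIC))
im=r.grab_frame('scene')[:,:,::-1]; cv2.imwrite('pics/scene3.png',cv2.resize(im[190:350,200:420],None,fx=3.5,fy=3.5,interpolation=cv2.INTER_CUBIC))
```

```text
(no output)
```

View pics/top3.png

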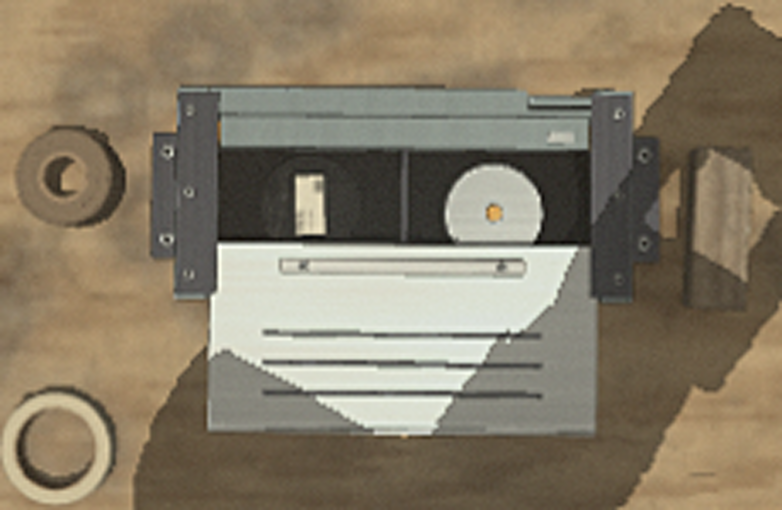

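View pics/scene3.png

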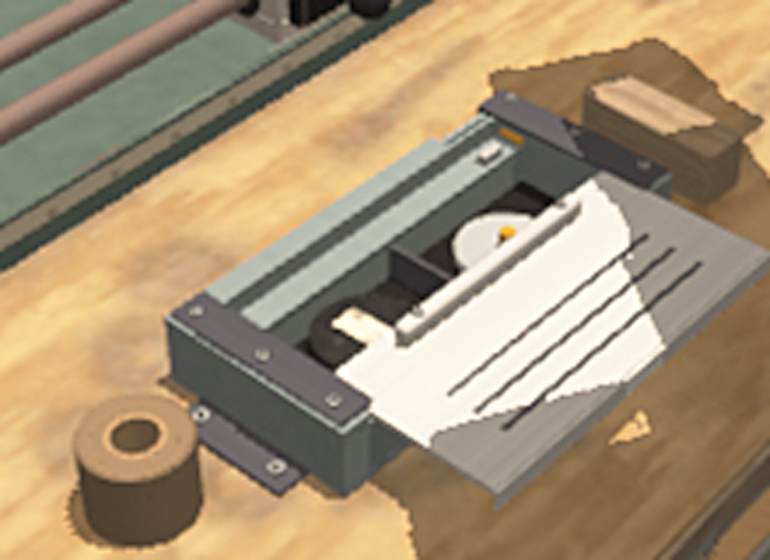

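The cover is wide open, with the disc case lying in the well (top crop (312,205)) and the roll and block where they were. I'll measure the travel from the bar: row 226.2 before, 263.5 now.

Run:
```python
from h import *
# bar row = centroid of bar outline: back-side dark line/edges; compare cover's slits too by phase correlation
a=cv2.imread('pics/top0.png',0); b=cv2.imread('pics/top3r.png',0)
# template: slits + bar
t=a[219:264,285:362]; m=cv2.matchTemplate(b[240:320,275:375],t,cv2.TM_CCOEFF_NORMED); _,v,_,l=cv2.minMaxLoc(m)
dv=240+l[1]-219; print(v,l,dv)
y=240; print(np.diff(ray('top',[[323,241],[323,241+dv]],46)[:,0]), 'bar',ray('top',[[323,226.2],[323,263.5]],59.5)[:,0])
```

```text
0.7480075359344482 (10, 16) 37
[-76.83798766] bar [521.86245858 445.24757487]
```

The travel measures about 77 mm, just short of the 78 needed, so the tip probably started climbing the bar. I'll go back with the tip lower and push the rest.

carry_out([
  {"dp":[30,3,0],"yaw":0},
  {"dp":[85,8,0],"yaw":0},
  {"dp":[145,12,0],"yaw":0},
  {"dp":[205,15,0],"yaw":0},
  {"dp":[260,16,0],"yaw":0},
  {"dp":[290,16,15],"yaw":0},
  {"dp":[300,16,50],"yaw":0},
  {"dp":[300,16,90],"yaw":0},
  {"dp":[300,16,115],"yaw":0},
  {"dp":[300,16,124],"yaw":0},
  {"dp":[300,16,128],"yaw":0},
  {"dp":[300,16,130],"yaw":0},
])

```text
clock: 16.98
eef_pos: [480.5, 44.6, 61.0]
tcp_rot: [3.14, -0.0, 1.56]
contact_force: [-0.5, -0.5, 0.8]
opening: 0.003
grasp_force: 0.0
```

carry_out([
  {"dp":[0,0,1],"yaw":0},
  {"dp":[0,0,2],"yaw":0},
  {"dp":[0,0,3],"yaw":0},
  {"dp":[0,0,3],"yaw":0},
])

```text
clock: 17.48
eef_pos: [480.0, 44.2, 57.3]
tcp_rot: [3.142, -0.0, 1.559]
contact_force: [0.5, 0.2, -0.9]
opening: -0.001
grasp_force: 0.0
```

carry_out([
  {"dp":[0,-4,0],"yaw":0},
  {"dp":[0,-8,0],"yaw":0},
  {"dp":[0,-11,0],"yaw":0},
  {"dp":[0,-14,0],"yaw":0},
  {"dp":[0,-16,0],"yaw":0},
])

```text
clock: 18.1
eef_pos: [464.4, 44.5, 57.4]
tcp_rot: [3.14, -0.0, 1.56]
contact_force: [1.7, 0.5, -1.5]
opening: -0.001
grasp_force: 0.9
```

carry_out([
  {"dp":[0,-2,0],"yaw":0},
  {"dp":[0,-4,0],"yaw":0},
  {"dp":[0,-5,0],"yaw":0},
])

```text
clock: 18.48
eef_pos: [459.1, 44.6, 57.4]
tcp_rot: [3.141, -0.0, 1.56]
contact_force: [2.5, 0.8, 0.8]
opening: 0.0
grasp_force: 1.1
```

carry_out([
  {"dp":[0,-1,0],"yaw":0},
  {"dp":[0,-2,0],"yaw":0},
  {"dp":[0,-2,0],"yaw":0},
])

```text
clock: 18.85
eef_pos: [457.0, 44.6, 57.3]
tcp_rot: [3.142, -0.0, 1.56]
contact_force: [2.1, -0.3, 1.1]
opening: -0.004
grasp_force: 1.0
```

carry_out([
  {"dp":[0,-1,0],"yaw":0},
  {"dp":[0,-1,0],"yaw":0},
])

```text
clock: 19.1
eef_pos: [456.7, 44.6, 57.4]
tcp_rot: [3.14, -0.0, 1.56]
contact_force: [5.3, 1.1, -1.1]
opening: -0.001
grasp_force: 2.3
```

carry_out([
  {"dp":[0,-0.5,0],"yaw":0},
  {"dp":[0,-1,0],"yaw":0},
])

```text
clock: 19.35
eef_pos: [456.5, 44.6, 57.6]
tcp_rot: [3.139, -0.0, 1.56]
contact_force: [6.3, -0.3, -2.1]
opening: -0.001
grasp_force: 3.3
```

The cover is at its stop (force rising at 456.5, as predicted). I'll back off level, then lift and look.

carry_out([
  {"dp":[0,2,0],"yaw":0},
  {"dp":[0,6,0],"yaw":0},
  {"dp":[0,10,0],"yaw":0},
  {"dp":[0,12,-8],"yaw":0},
  {"dp":[0,12,-40],"yaw":0},
  {"dp":[0,12,-90],"yaw":0},
  {"dp":[-50,12,-120],"yaw":0},
  {"dp":[-110,12,-130],"yaw":0},
  {"dp":[-170,12,-130],"yaw":0},
  {"dp":[-230,12,-130],"yaw":0},
  {"dp":[-280,12,-130],"yaw":0},
  {"dp":[-300,12,-130],"yaw":0},
])

```text
clock: 20.85
eef_pos: [463.2, -257.9, 187.7]
tcp_rot: [3.141, 0.0, 1.557]
contact_force: [-0.2, 0.6, -0.4]
opening: 0.002
grasp_force: 0.0
```

Run:
```python
from h import *
im=r.grab_frame('top')[:,:,::-1]; cv2.imwrite('pics/top4r.png',im)
cv2.imwrite('pics/top4.png',cv2.resize(im[185:335,205:435],None,fx=3.4,fy=3.4,interpolation=cv2.INTER_CUBIC))
a=cv2.imread('pics/top0.png',0); b=cv2.imread('pics/top4r.png',0)
t=a[219:264,285:362]; m=cv2.matchTemplate(b[240:320,275:375],t,cv2.TM_CCOEFF_NORMED); _,v,_,l=cv2.minMaxLoc(m)
dv=240+l[1]-219; print(v,l,dv,np.diff(ray('top',[[323,241],[323,241+dv]],46)[:,0]))
print(m[:,10].round(2)[12:26], r.sense()['contact_force'])
```

```text
0.653329074382782 (10, 20) 41 [-85.12516951]
[ 0.21  0.05  0.08  0.15  0.1   0.02  0.16  0.56  0.65  0.1  -0.21 -0.15
 -0.03 -0.05] [-0.59007899 -1.60450906  1.1570108 ]
```

View pics/top4.png

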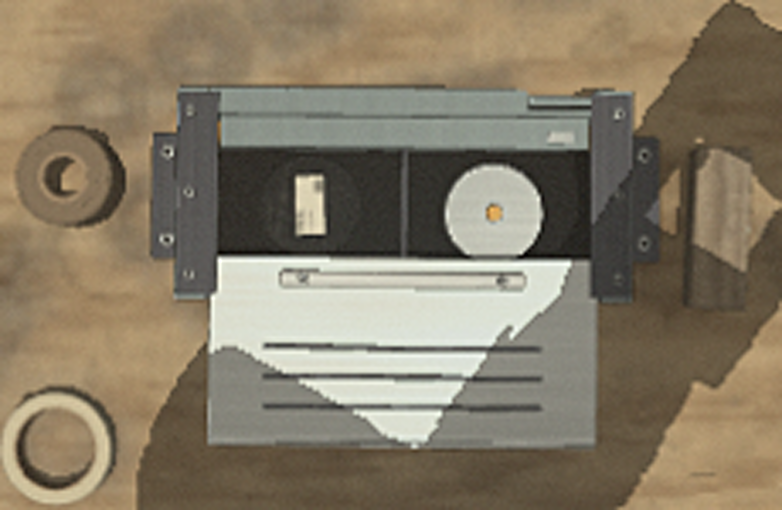

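The cover now measures about 84–85 mm open, with its bar at crop (403,281). The disc case lies in the well at (312,205), and the roll and block are unmoved. Handing in.

```bash
python3 -c "
from rig import r
print(r.sign_off())"
```

```text
the job is handed in; nothing more can be done
None
```

I pressed the catch and pushed the cover to its stop (about 85 mm in the last top view). The disc case is still in the well, the roll and block look unmoved, and the job is handed in; no verdict was returned.

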